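# Pulse the spice mill: hold-down lever shut, bayonet lid held at half twist

## Task

Get the spice mill going on pulse: swing its red hold-down lever down until it rests in its catch, then set the mill's bayonet lid into the socket and twist it clockwise to the yellow dots, halfway to the lock click and not on into the lock. The lid is sprung and would turn back by itself, so finish while still gripping it and holding it at the halfway point; leave the other kitchenware where it is.

Things in the scene. Friction and masses are not known exactly. Their poses are not given: they have to be found in the camera images.
- mill: Spice mill, fixed to the table: cream round motor base 124 mm across, top of its collar (112 mm across) 84 mm above the table. Grey foot plate 12 mm thick, from x +58 to -127 mm, y +-67 mm. Origin on the mill's axis at table level, z up; the socket's two slots lie at its +x and -x sides; the red hold-down lever crosses the foot plate on its -x side, 100 mm from the axis.
- socket (a point): Centre of the socket mouth on the mill's axis, level with the top of the white lip, 84 mm above the table. Lip 68 mm inner diameter, 6 mm thick; the channel below it is 10 mm high, the floor 16 mm below the lip's top. Turning the lid anticlockwise from the slots is stopped almost at once.
- slot (a point): The slot on the mill's +x side (the other is opposite), 37 mm from the axis, at the lip's top: a gap in the lip 18 mm wide, reaching out to 43 mm from the axis. A red dot on the collar (51 mm from the axis) marks each slot: the lid's lugs go in here.
- half_dot (a point): Yellow dot on the collar, 51 mm from the axis, 40 degrees (0.70 rad) clockwise, seen from above, from the red dot of the +x slot (another one opposite): halfway, the pulse position. A black dot 80 degrees clockwise from the red one marks the lock click.
- clamp_hinge (a point): Hinge of the red hold-down lever: in the mill's frame at (-100, -55, 26) mm. The hinge axis runs along the mill's x.
- clamp_tip (a point): Free end of the red lever, 105 mm from the hinge, mid thickness. The lever is a bar 14 mm wide and 8 mm thick (22 mm wide over the last 12 mm). Shut, it lies level along the mill's +y, its upper face 30 mm above the table, in a steel catch 85 mm from the hinge (two cheeks, 28 mm over both, level with the lever's upper face).
- clamp (a joint): Angle of the hold-down lever: 0 shut (resting in the catch), positive as its tip rises; about 1.57 upright, at most 1.9. Light friction (about 0.05 N m) keeps it where it is left.
- lid: Mint-green bayonet lid, about 160 g, loose, upright on the table. Origin at the centre of its underside, z up. Grey plug 62 mm across (56 at its tapered foot), 14 mm high; two lugs at its foot along +x and -x (10 mm wide, 6 mm high, reaching 38 mm out; red dots above them); flange 92 mm across from 14 to 19 mm up. Half turns are alike. Home, its flange rests on the lip, underside 70 mm above the table.
- lid_bar (a point): Centre of the lid's dark green grip bar, on the lid's axis 37 mm above its underside. The bar is 64 mm long along the lid's x (in line with the lugs), 20 mm wide along y, and 36 mm high (19 to 55 mm above the underside). Axes as the lid's.
- drive (a joint): Sprung ring in the socket: 0 at rest, grows (rad) as the lugs push it clockwise; the lugs meet it after about 0.12 rad of lid turn, so it reads about the lid's turn less 0.12. Its spring resists with 0.05 N m at first, 0.11 N m at halfway. The lock's sprung pawls are met at about 0.93 rad of lid turn; the click comes at about 1.4 rad.
- saucer1: Lowest of a stack of three melamine saucers, 137 mm across, on the pallet slat; bystander.
- saucer2: Middle saucer of the stack; bystander.
- saucer3: Top saucer of the stack, its rim about 52 mm above the table; bystander.
- pot_lid: Aluminium rice pot lid, 180 mm across, 43 mm high with its black knob, on the pallet slat (20 mm thick); bystander.
- strainer: Small stainless steel strainer on the table, bowl 104 mm across and 42 mm high, origin under the bowl, handle to 200 mm along its x; bystander.
- scoop: Yellow plastic scoop on the table, cup 60 mm across and 45 mm high, origin under the cup, handle to 118 mm along its x; bystander.

How it is judged:
On the way, in this order (a step that is already met when the one before it is completed fails the run):
1. the hold-down lever is swung down and rests in its catch (value of joint clamp below 0.08 rad), for 0.2 s.
2. with the lever shut, the lid is home in the socket, its flange on the lip (z of lid in the frame of mill between 0.064 and 0.074 m and horizontal distance between lid and mill below 0.005 m and angle between lid's own z axis and vertical below 0.09 rad and value of joint clamp below 0.08 rad), for 0.1 s.
At the end, for the whole second after the job is handed in: Lever in its catch (joint under 0.08 rad); lid in the socket (underside 64 to 74 mm up, within 5 mm of the axis, tilt under 0.09 rad), turned clockwise 0.50 to 0.90 rad from the slots, drive ring at 0.35 to 0.85 rad, still (under 0.3 rad/s), fingers still holding it (over 1 N) (all of step 2 and angle between the x axis of lid and the x axis of mill, either way round between 0.5 and 0.9 rad and value of joint drive between 0.35 and 0.85 rad and angular speed of lid below 0.3 rad/s and contact force between the fingers and lid above 1 N); the arm keeps its last pose, push and grip.
It fails at once if the lid is twisted on into the lock (drive ring past 1.0 rad) (value of joint drive above 1 rad).
It fails at once if a bystander is moved more than 30 mm (distance of any of saucer1, saucer2, saucer3, pot_lid, strainer, scoop from where it was at the start of the episode above 0.03 m).
It also fails if it takes over 59 s, if anything falls off the work surface, if the arm or the gripper's body presses on something with over 40 N, if the wrist force passes 120 N, or if a joint passes its speed limit or range.

## Robot

A 7-joint arm with a two-finger parallel gripper is mounted at the origin on the work surface. World frame = base frame: x ahead of the robot, y to its left, z up, the work surface at z = 0. Lengths are in m, angles in rad, forces in N, time in s.
With the tool pointing down it reaches from about 0.425 to 0.925 m from the base axis. Payload 6.8 kg.
Tool frame: the origin (TCP) lies on the front face of the gripper's body, between the roots of the fingers; the fingertips stand 73 mm ahead of it and the grasp point (between the pads) lies 54 mm ahead of it; z points along the fingers, y is the line along which they close (so a half turn about z gives the same grasp; the last joint's range is limited). The gripper opens to 85 mm and grips with 20 to 120 N. Pads are 22 mm wide; open, the fingers measure 114 mm over their backs; the gripper's body (76 mm by 85 mm) begins 54 mm behind the grasp point. The pads swing forward as they close: fully open they stand 13 mm farther back than shut.
Start: joints at [-1.343, 0.477, 0.022, 1.555, -0.011, 1.109, -0.083], TCP at [0.222, 0.637, 0.304] pointing down, gripper open.
Joint ranges: [-2.96, 2.96], [-0.34, 2.1], [-1.41, 1.46], [0.24, 2.44], [-1.37, 4.51], [0.17, 1.92], [-2.96, 2.96]. Speed limits (rad/s): [2.39, 2.39, 3.14, 3.14, 3.14, 3.14, 3.14].

## Interface

Orientations are given as a unit quaternion [w, x, y, z].
In Python, from station import bot, optics gives the robot as it stands.
- The arm moves only by the tool drive_tool, never from a script. Its argument "deltas" is a list of rows, each an object with "gripper": the closure in counts, from 0 (fully open) to 255 (shut); "offset": the shift along the tool's x, y, z in units of 1000 mm (1.0 is 1000 mm), a list of three; "angular": the turn, a rotation vector about the tool's x, y, z in units of 45 degrees (1.0 is 45 degrees), a list of three. In form: [{"gripper": gripper, "offset": [dx, dy, dz], "angular": [rx, ry, rz]}, ...]. A call has 1 to 5 rows; each row is the pose to reach, as a shift and turn from the pose commanded when the call began, along the tool's axes at that moment; what a row does not reach only later rows make up. A row lasts 1/10 s, in which the tool goes at most 50 mm and 8.59 degrees, less where a joint would pass 70% of its speed; a pose out of reach is approached as far as the arm can. A call with a number of a shift or a turn outside -1 to 1 is refused whole. A call with a gripper value outside its range is refused whole. The fingers move at their own pace and stop on an object; "grip_force" is the grip in N (left out, the last holds). Time passes only in rows, so rows that repeat a pose let the fingers close. It gives the time, the measured TCP pose, the force, the opening and the grip force at its end, in the units of the state.
- bot.get_obs(): the state, without advancing time (a new reading comes with each control period).
- optics.read_camera(name): name is "scene" or "top" or "wrist"; returns the picture (400x640x3 uint8, blue, green, red); there is no depth.
- optics.camera_model(name): a dict with "fx", "fy", "cx", "cy" (pixels), "cam_to_world" (4x4, takes a point from camera to world coordinates). Camera axes: x right, y up, looking along -z (the intrinsics and any distortion apply to the point x, -y, -z); pixel columns grow to the right and rows downward; lengths in m; the calibration is good to about 2 mm. A picture is of the moment at which its call begins: read the wrist's pose just before it. camera_model takes no time and is no camera call; for the wrist camera it gives the pose at the moment of the call.
- bot.hand_in(): hands the job in; it is judged then, once.
The state is a dict: "t": time; "q": joint angles; "joint_vel": joint speeds; "joint_torque": joint torques, N m; "eef_pos": TCP position; "tool_rot": TCP orientation; "contact_force": force on the tool from outside, world axes, zero at the start; "torque": the same for the moment, N m; "gripper_width": opening from 0.0 (shut) to 1.0 (fully open); "grasp_force": force on a finger pad.
Only numpy, scipy, OpenCV 4.12 (cv2) and the standard library are available. Lean on these libraries where they do the work, as an engineer would, in place of code of your own. Each camera call takes 0.05 s, during which the arm holds its last target. There are 200 camera calls.

## Working session

There is one attempt and no reset: what is moved stays moved. The work goes in short steps, Python scripts to look and compute and a tool call to move; the robot and the scene stay as the last step left them, time stands still between calls to the robot, and variables do not carry over. Pictures are saved under pics/ and viewed, at most 10 in all, crops included, and the job is handed in when it is done.

Besides the shell and the picture viewer there is one more tool, called after "Call:" as a command line: name --argument value ..., lists and objects as JSON in quotes. drive_tool: Moves the arm, as the interface text tells. Its arguments: {"type":"object","properties":{"deltas":{"type":"array"},"grip_force":{"type":"number"}},"required":["deltas"]}

```bash
mkdir -p pics
python3 - <<'E'
from station import bot, optics
import cv2, numpy as np
o=bot.get_obs(); print(o)
for n in("top","scene"):
    im=optics.read_camera(n); cv2.imwrite(f"pics/{n}0.png",im)
    m=optics.camera_model(n); print(n,{k:(np.round(v,4).tolist() if k=="cam_to_world" else v) for k,v in m.items()})
E
```

```text
{'t': 0.0, 'q': array([-1.34311331,  0.47779164,  0.02237882,  1.55645406, -0.01151485,
        1.10929874, -0.08311411]), 'joint_vel': array([-0.001681  , -0.00038733, -0.00114421, -0.00050957,  0.00081432,
        0.00192668,  0.00164827]), 'joint_torque': array([ 1.97410518e-04, -5.96449149e+01,  1.60830639e+00, -2.81192887e+01,
        1.25406525e-02,  9.59708792e-03,  2.58707274e-05]), 'eef_pos': array([0.22228996, 0.63685984, 0.30293093]), 'tool_rot': array([-8.28275713e-05,  1.67120510e-01,  9.85936055e-01, -9.07787777e-04]), 'contact_force': array([ 0.55887687, -0.0998386 , -0.02003519]), 'torque': array([ 0.05474191, -0.0058065 , -0.04660242]), 'grasp_force': 0.0, 'gripper_width': 1.001818464166308}
top {'fx': 496.4335787917481, 'fy': 496.4335787917481, 'cx': 321.91732279061983, 'cy': 199.59839965358617, 'cam_to_world': [[-0.0259, 0.9838, -0.1774, 0.3425], [-0.9996, -0.0266, -0.0013, -0.036], [-0.006, 0.1773, 0.9841, 1.4109], [0.0, 0.0, 0.0, 1.0]]}
scene {'fx': 437.0733412798231, 'fy': 437.0733412798231, 'cx': 311.9434963607164, 'cy': 196.16963882931339, 'cam_to_world': [[0.6468, -0.5065, 0.5702, 1.2754], [0.7625, 0.4181, -0.4937, -0.5759], [0.0116, 0.7541, 0.6566, 0.8684], [0.0, 0.0, 0.0, 1.0]]}
```

View pics/top0.png

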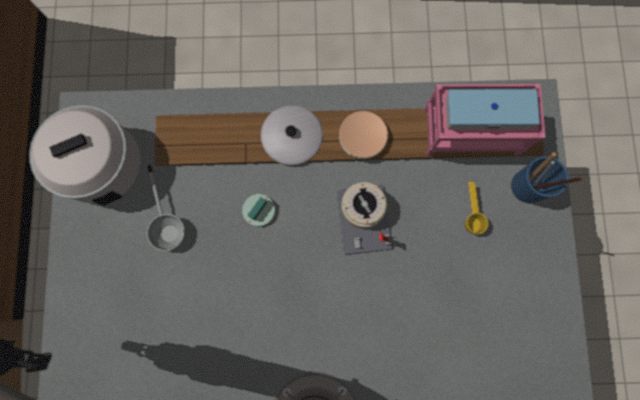

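View pics/scene0.png

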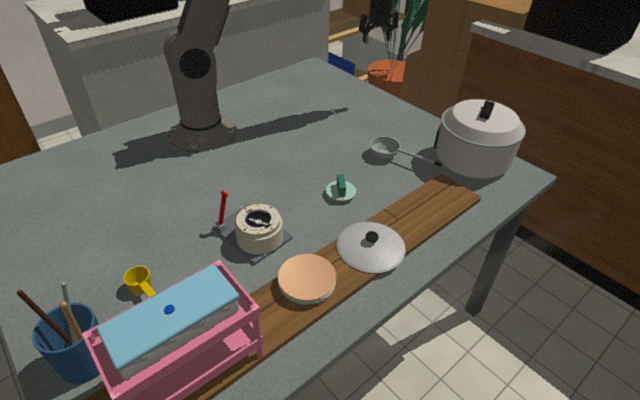

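The top view shows the mill at about (364,205), its lever upright with the hinge near (386,238) and the catch at (357,243), and the lid at (259,209) with its bar running diagonally. The scene view agrees: the lever is upright at (222,208).

```bash
cat > h.py <<'E'
import numpy as np, cv2
from scipy.spatial.transform import Rotation as R
from station import bot, optics
def ray(m,px):
    px=np.atleast_2d(np.asarray(px,float)); T=np.array(m["cam_to_world"])
    d=np.c_[(px[:,0]-m["cx"])/m["fx"],-(px[:,1]-m["cy"])/m["fy"],-np.ones(len(px))]@T[:3,:3].T
    return T[:3,3],d
def plane(m,px,z):
    c,d=ray(m,px); return (c+d*((z-c[2])/d[:,2])[:,None])[:,:2]
def proj(m,P):
    T=np.array(m["cam_to_world"]); p=(np.atleast_2d(P)-T[:3,3])@T[:3,:3]
    return np.c_[m["cx"]-m["fx"]*p[:,0]/p[:,2],m["cy"]+m["fy"]*p[:,1]/p[:,2]]
def hsv(im,lo,hi): return cv2.inRange(cv2.cvtColor(im,cv2.COLOR_BGR2HSV),lo,hi)
def tcp():
    o=bot.get_obs(); w,x,y,z=o["tool_rot"]; return o["eef_pos"],R.from_quat([x,y,z,w]),o
def move_to(p,yaw=None):
    """offset (tool axes, m) and angular (45deg units) to reach TCP p with tool down, tool y at world yaw (mod pi)"""
    P,r,o=tcp(); off=r.inv().apply(np.array(p)-P)
    if yaw is None: yaw=np.arctan2(*r.as_matrix()[[1,0],1])
    c=[]
    for k in(0,np.pi):
        y=np.array([np.cos(yaw+k),np.sin(yaw+k),0]); z=np.array([0,0,-1.]); M=np.c_[np.cross(y,z),y,z]
        c.append((r.inv()*R.from_matrix(M)).as_rotvec())
    a=min(c,key=np.linalg.norm)
    print("offset",np.round(off,4),"angular",np.round(a/(np.pi/4),3),"t",round(o["t"],2),"q7",round(o["q"][6],2))
E
python3 - <<'E'
from h import *
im=cv2.imread("pics/top0.png"); m=optics.camera_model("top")
print("mill rough",plane(m,[364,204],.084),"plate corners",plane(m,[[343,254],[393,248],[340,190]],.012))
g=hsv(im,(70,40,40),(95,255,255)); g[:,:230]=0; g[:,290:]=0
f=g.copy(); c=max(cv2.findContours(f,0,2)[0],key=cv2.contourArea)
print("lid flange ctr",cv2.fitEllipse(cv2.convexHull(c)),plane(m,[cv2.fitEllipse(cv2.convexHull(c))[0]],.019))
b=hsv(im,(70,90,40),(95,255,255)); b[:,:230]=0;b[:,290:]=0
c=max(cv2.findContours(b,0,2)[0],key=cv2.contourArea); r=cv2.minAreaRect(c); print("bar",r,plane(m,cv2.boxPoints(r),.055))
red=hsv(im,(0,150,80),(8,255,255)); ys,xs=np.nonzero(red); print("red",xs.min(),xs.max(),ys.min(),ys.max(),xs.mean(),ys.mean())
big=cv2.resize(im[170:265,225:405],None,fx=4.4,fy=4.4,interpolation=cv2.INTER_CUBIC); cv2.imwrite("pics/crop0.png",big)
E
```

```text
mill rough [[ 0.56649401 -0.14797286]] plate corners [[ 0.43794748 -0.08931466]
 [ 0.45104607 -0.23037301]
 [ 0.62127793 -0.08682894]]
lid flange ctr ((257.38720703125, 208.01431274414062), (12.258914947509766, 26.631103515625), 35.370967864990234) [[0.57406302 0.14982137]]
bar ((257.3590393066406, 208.2013397216797), (7.0453948974609375, 20.562721252441406), 34.99202346801758) [[0.55028011 0.16941867]
 [0.59673414 0.13664011]
 [0.58489764 0.12066097]
 [0.53858484 0.15348429]]
red 380 383 234 240 381.2857142857143 237.1904761904762
```

View pics/crop0.png

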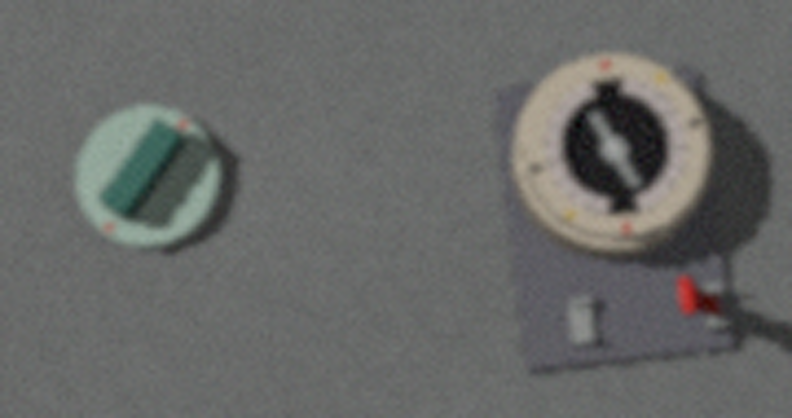

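The crop shows the lid's bar along a diagonal. The mill's red dots are at crop (605,64) and (626,229), the yellow one at (661,77), the red lever tip at (686,293) and the catch at (583,320).

Run:
```python
from h import *
m=optics.camera_model("top"); px=lambda c:np.array(c)/4.4+[225-.4,170-.4]
d=plane(m,px([[605,64],[626,229],[661,77],[571,216]]),.084); c=d.mean(0); v=d[0]-d[1]
print("mill",c,"yaw",np.arctan2(v[1],v[0]),"dot r",np.linalg.norm(v)/2)
l=plane(m,px([[183,125],[109,228]]),.019); v=l[0]-l[1]; print("lid",l.mean(0),"yaw",np.arctan2(v[1],v[0]),np.linalg.norm(v)/2)
yaw=np.arctan2(*(d[0]-d[1])[::-1]); Rz=np.array([[np.cos(yaw),-np.sin(yaw)],[np.sin(yaw),np.cos(yaw)]])
print("hinge",c+Rz@[-.1,-.055])
# lever tip: intersect both views with plane x=-0.1 of mill frame
n=Rz[:,0]
for nm,p in(("top",px([686,293])),("scene",[224,193])):
    mm=optics.camera_model(nm); o,dd=ray(mm,p); dd=dd[0]; t=(n@(c+Rz@[-.1,0])-n@o[:2])/(n@dd[:2]); X=o+t*dd; print(nm,"tip mill frame",Rz.T@(X[:2]-c),X[2])
T=np.array(optics.camera_model("wrist")["cam_to_world"]); P,r,o=tcp(); print("cam in tool",r.inv().apply(T[:3,3]-P), np.round(r.as_matrix().T@T[:3,:3],2))
c2=c+Rz@[-.06,0]
move_to([c2[0],c2[1],.30],yaw+np.pi/2)
```

```text
mill [ 0.56978625 -0.14963648] yaw 0.08376563478044935 dot r 0.05191554257952957
lid [0.56927755 0.14861461] yaw -0.6283827651909425 0.040830055580125
hinge [ 0.4747386 -0.2128104]
top tip mill frame [-0.1        -0.02419847] 0.14017375232354023
scene tip mill frame [-0.1        -0.02644533] 0.1229842242811412
cam in tool [ 0.07277834  0.00074348 -0.06866073] [[ 0.    0.96  0.29]
 [ 1.   -0.   -0.  ]
 [-0.    0.29 -0.96]]
offset [-0.5325 -0.6526  0.0041] angular [-0.002 -0.    -0.534] t 0.1 q7 -0.08
```

Run:
```python
from h import *
move_to([.57,.15,.30],.0838+np.pi/2)
```

```text
offset [-0.4887 -0.3452  0.0036] angular [-0.002 -0.    -0.534] t 0.1 q7 -0.08
```

Call:
drive_tool --deltas '[{"gripper":0,"offset":[-0.41,-0.29,0],"angular":[0,0,0]},{"gripper":0,"offset":[-0.41,-0.29,0],"angular":[0,0,0]},{"gripper":0,"offset":[-0.41,-0.29,0],"angular":[0,0,0]},{"gripper":0,"offset":[-0.41,-0.29,0],"angular":[0,0,0]},{"gripper":0,"offset":[-0.41,-0.29,0],"angular":[0,0,0]}]'

```text
t: 0.6
eef_pos: [0.3683, 0.4318, 0.3036]
tool_rot: [-0.0, 0.167, 0.986, -0.0]
contact_force: [0.0, 1.2, 0.0]
gripper_width: 0.998
grasp_force: 0.0
```

Call:
drive_tool --deltas '[{"gripper":0,"offset":[-0.28,-0.2,0],"angular":[0,0,-0.53]},{"gripper":0,"offset":[-0.28,-0.2,0],"angular":[0,0,-0.53]},{"gripper":0,"offset":[-0.28,-0.2,0],"angular":[0,0,-0.53]},{"gripper":0,"offset":[-0.28,-0.2,0],"angular":[0,0,-0.53]},{"gripper":0,"offset":[-0.28,-0.2,0],"angular":[0,0,-0.53]}]'

```text
t: 1.1
eef_pos: [0.5082, 0.2337, 0.3038]
tool_rot: [-0.0, -0.04, 0.999, -0.0]
contact_force: [1.1, 0.2, -0.5]
gripper_width: 1.003
grasp_force: 0.0
```

Run:
```python
from h import *
print(tcp()[0]); move_to([.57,.15,.30],.0838+np.pi/2)
```

```text
[0.50822963 0.23370105 0.30375714]
offset [-0.0548 -0.0884  0.0037] angular [ 0.    -0.    -0.004] t 1.1 q7 1.15
```

Call:
drive_tool --deltas '[{"gripper":0,"offset":[-0.055,-0.088,0],"angular":[0,0,0]},{"gripper":0,"offset":[-0.055,-0.088,0],"angular":[0,0,0]},{"gripper":0,"offset":[-0.055,-0.088,0],"angular":[0,0,0]},{"gripper":0,"offset":[-0.055,-0.088,0],"angular":[0,0,0]}]'

```text
t: 1.5
eef_pos: [0.57, 0.1505, 0.3034]
tool_rot: [-0.0, -0.038, 0.999, -0.0]
contact_force: [-0.2, 1.1, -0.1]
gripper_width: 1.003
grasp_force: 0.0
```

Run:
```python
from h import *
m=optics.camera_model("wrist"); im=optics.read_camera("wrist"); cv2.imwrite("pics/w1.png",im); np.save("w1.npy",[m])
move_to([.52,-.152,.30],.0838+np.pi/2)
```

```text
offset [ 0.0733 -0.2997  0.0034] angular [ 0.    -0.001 -0.005] t 1.55 q7 1.35
```

View pics/w1.png

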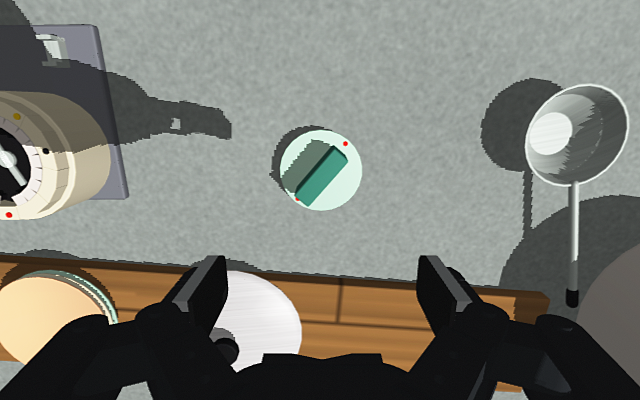

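The wrist view shows the lid at about (321,170), its red dots at (346,144) and (298,199), and the bar between them.

Call:
drive_tool --deltas '[{"gripper":0,"offset":[0.073,-0.3,0],"angular":[0,0,0]},{"gripper":0,"offset":[0.073,-0.3,0],"angular":[0,0,0]},{"gripper":0,"offset":[0.073,-0.3,0],"angular":[0,0,0]},{"gripper":0,"offset":[0.073,-0.3,0],"angular":[0,0,0]},{"gripper":0,"offset":[0.073,-0.3,0],"angular":[0,0,0]}]'

```text
t: 2.05
eef_pos: [0.5294, -0.0937, 0.3039]
tool_rot: [0.0, -0.042, 0.999, 0.001]
contact_force: [0.9, -0.2, 0.0]
gripper_width: 1.002
grasp_force: 0.0
```

Call:
drive_tool --deltas '[{"gripper":255,"offset":[0.014,-0.058,0],"angular":[0,0,0]},{"gripper":255,"offset":[0.014,-0.058,0],"angular":[0,0,0]},{"gripper":255,"offset":[0.014,-0.058,0],"angular":[0,0,0]}]'

```text
t: 2.35
eef_pos: [0.5203, -0.1536, 0.3039]
tool_rot: [-0.0, -0.04, 0.999, 0.0]
contact_force: [0.0, 0.8, -0.5]
gripper_width: 0.514
grasp_force: 0.0
```

Run:
```python
from h import *
m=optics.camera_model("wrist"); im=optics.read_camera("wrist"); cv2.imwrite("pics/w2.png",im); np.save("w2.npy",[m])
print(tcp()[0])
m1=np.load("w1.npy",allow_pickle=True)[0]; i1=cv2.imread("pics/w1.png")
l=plane(m1,[[346,144],[298,199]],.019); v=l[1]-l[0]; print("lid dots",l.mean(0),np.arctan2(v[1],v[0]),np.linalg.norm(v)/2)
g=hsv(i1,(70,15,120),(95,255,255)); g[:,:250]=0; g[:,400:]=0;g[250:]=0
c=max(cv2.findContours(g,0,2)[0],key=cv2.contourArea); e=cv2.fitEllipse(cv2.convexHull(c)); print(e,plane(m1,[e[0]],.019))
b=hsv(i1,(70,110,60),(95,255,255)); b[:,:250]=0; b[:,400:]=0;b[250:]=0
ds=[]
c=max(cv2.findContours(b,0,2)[0],key=cv2.contourArea); r=cv2.minAreaRect(c); P=plane(m1,cv2.boxPoints(r),.055); print(r,P,P.mean(0),np.arctan2(*(P[1]-P[0])[::-1]),np.arctan2(*(P[2]-P[1])[::-1]))
print("flange+bar dark?", plane(m1,[[321,170]],.019))
```

```text
[ 0.52095675 -0.15157597  0.30374285]
lid dots [0.57036036 0.15059897] -0.6320240170546274 0.04103348133404388
((320.78826904296875, 169.7789306640625), (81.02265930175781, 82.89521789550781), 79.71404266357422) [[0.56770212 0.14970912]]
((321.5456848144531, 176.63958740234375), (19.0937442779541, 63.12522888183594), 40.91438674926758) [[0.5879687  0.12361741]
 [0.53649799 0.16138367]
 [0.54763678 0.17669472]
 [0.60020276 0.13917176]] [0.56807656 0.15021689] 2.5085775290568004 0.9418517339617694
flange+bar dark? [[0.56793262 0.14996279]]
```

View pics/w2.png

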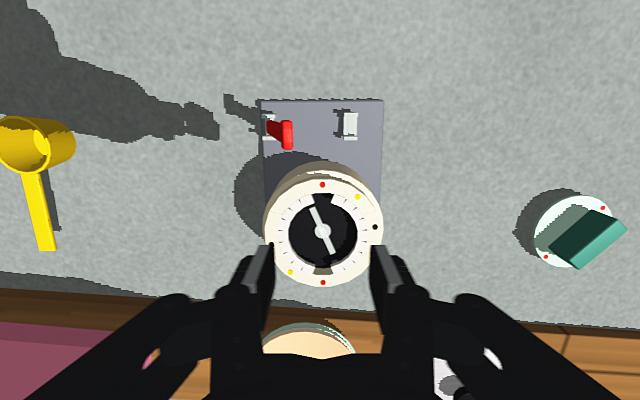

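The wrist view shows the mill's red dots at (322,184) and (323,282), the yellow ones at (358,197) and (290,272), the lever tip near (287,134) and the catch at (350,125).

Run:
```python
from h import *
m=np.load("w2.npy",allow_pickle=True)[0]; im=cv2.imread("pics/w2.png")
k=hsv(im,(0,120,120),(8,255,255))|hsv(im,(172,120,120),(180,255,255))|hsv(im,(20,90,150),(32,255,255))
n,_,st,ce=cv2.connectedComponentsWithStats(k)
D={}
for s,c in zip(st[1:],ce[1:]):
    if s[4]>4 and 250<c[0]<400 and 150<c[1]<300: print(s,c.round(1),plane(m,[c],.084).round(4))
    if s[4]>100 and 250<c[0]<310 and c[1]<170: print("lever",s,c)
P=plane(m,[[322.5,184],[322.5,282],[358,197],[290,272]],.084); print(P.mean(0),P[:2].mean(0),P[2:].mean(0))
v=P[1]-P[0]; print("yaw",np.arctan2(v[1],v[0]))
c=plane(m,[[349,124]],.025); print("catch",c, "plate edges",plane(m,[[262,100],[382,100]],.012))
```

```text
lever [282 121  11  29 300] [287.18       134.73666667]
[320 182   5   6  25] [322.  184.4] [[ 0.5189 -0.1527]]
[355 194   6   6  28] [357.2 196.5] [[ 0.5279 -0.1191]]
[287 270   6   5  23] [289.8 271.9] [[ 0.6112 -0.1777]]
[320 280   6   5  21] [322.6 282.1] [[ 0.6201 -0.144 ]]
[ 0.56952741 -0.14804733] [ 0.56925381 -0.14820404] [ 0.56980101 -0.14789061]
yaw 0.08036887673101005
catch [[ 0.46608998 -0.12843232]] plate edges [[ 0.44931222 -0.22246331]
 [ 0.4391141  -0.09477358]]
```

Call:
drive_tool --deltas '[{"gripper":255,"offset":[0.051,-0.086,0],"angular":[0,0,0]},{"gripper":255,"offset":[0.051,-0.086,0],"angular":[0,0,0]},{"gripper":255,"offset":[0.051,-0.086,0.04],"angular":[0,0,0]},{"gripper":255,"offset":[0.051,-0.086,0.08],"angular":[0,0,0]},{"gripper":255,"offset":[0.051,-0.086,0.12],"angular":[0,0,0]}]'

```text
t: 2.9
eef_pos: [0.4785, -0.2399, 0.1827]
tool_rot: [0.001, -0.043, 0.999, 0.001]
contact_force: [0.6, 0.6, 0.5]
gripper_width: -0.0
grasp_force: 0.0
```

Run:
```python
from h import *
P,r,o=tcp(); c=np.array([.5695,-.1484]);a=.084;Rz=np.array([[np.cos(a),-np.sin(a)],[np.sin(a),np.cos(a)]])
print("mill frame",Rz.T@(P[:2]-c),P[2],o["gripper_width"],o["t"])
cv2.imwrite("pics/w3.png",optics.read_camera("wrist"))
```

```text
mill frame [-0.09839444 -0.08356498] 0.18274480229300494 -5.788323558804804e-05 2.9
```

View pics/w3.png

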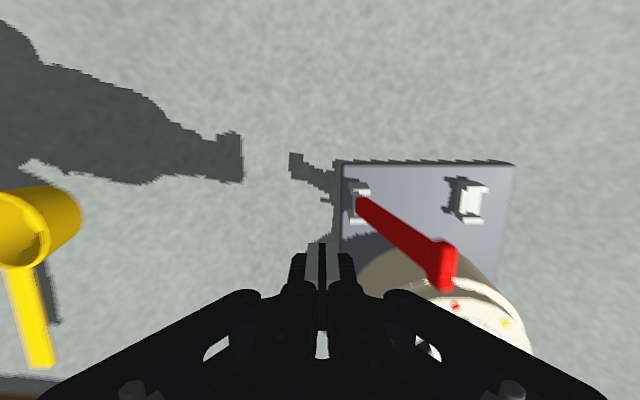

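The closed fingers, with tips around (322,250), stand on the hinge side of the lever, which leans right towards its catch at (465,200). Pushing is clear.

Call:
drive_tool --deltas '[{"gripper":255,"offset":[0.002,0.02,0],"angular":[0,0,0]},{"gripper":255,"offset":[0.002,0.04,0],"angular":[0,0,0]},{"gripper":255,"offset":[0.002,0.06,0],"angular":[0,0,0]},{"gripper":255,"offset":[0.002,0.072,0.01],"angular":[0,0,0]},{"gripper":255,"offset":[0.002,0.084,0.024],"angular":[0,0,0]}]'

```text
t: 3.45
eef_pos: [0.4695, -0.1571, 0.1604]
tool_rot: [0.001, -0.042, 0.999, 0.0]
contact_force: [0.1, 0.0, 0.5]
gripper_width: 0.002
grasp_force: 0.3
```

Call:
drive_tool --deltas '[{"gripper":255,"offset":[0,0.004,0.015],"angular":[0,0,0]},{"gripper":255,"offset":[0,0.006,0.03],"angular":[0,0,0]},{"gripper":255,"offset":[0,0.006,0.04],"angular":[0,0,0]},{"gripper":255,"offset":[0,0.006,0.048],"angular":[0,0,0]},{"gripper":255,"offset":[0,0.006,0.052],"angular":[0,0,0]}]'

```text
t: 3.95
eef_pos: [0.4677, -0.1534, 0.1073]
tool_rot: [-0.0, -0.041, 0.999, 0.0]
contact_force: [0.5, 0.8, 0.5]
gripper_width: -0.001
grasp_force: 0.3
```

Call:
drive_tool --deltas '[{"gripper":255,"offset":[0,0,0.003],"angular":[0,0,0]},{"gripper":255,"offset":[0,0,0.005],"angular":[0,0,0]},{"gripper":255,"offset":[0,0,0.007],"angular":[0,0,0]},{"gripper":255,"offset":[0,0,0.007],"angular":[0,0,0]}]'

```text
t: 4.35
eef_pos: [0.4679, -0.154, 0.1023]
tool_rot: [0.0, -0.04, 0.999, 0.0]
contact_force: [-4.5, 1.6, 16.4]
gripper_width: 0.0
grasp_force: 8.5
```

Call:
drive_tool --deltas '[{"gripper":255,"offset":[0,0,0.007],"angular":[0,0,0]},{"gripper":255,"offset":[0,0,-0.04],"angular":[0,0,0]},{"gripper":0,"offset":[0,0,-0.09],"angular":[0,0,0]},{"gripper":0,"offset":[0,0,-0.13],"angular":[0,0,0]},{"gripper":0,"offset":[0,0,-0.17],"angular":[0,0,0]}]'

```text
t: 4.85
eef_pos: [0.4674, -0.154, 0.2732]
tool_rot: [0.001, -0.04, 0.999, -0.0]
contact_force: [0.2, 0.7, -0.8]
gripper_width: 0.51
grasp_force: 0.0
```

Run:
```python
from h import *
m=optics.camera_model("wrist"); im=optics.read_camera("wrist"); cv2.imwrite("pics/w4.png",im)
red=hsv(im,(0,150,80),(8,255,255)); red[250:]=0; c=max(cv2.findContours(red,0,2)[0],key=cv2.contourArea); r=cv2.minAreaRect(c)
c0=np.array([.5695,-.1484]);a=.084;Rz=np.array([[np.cos(a),-np.sin(a)],[np.sin(a),np.cos(a)]])
print("lever box in mill frame at z=.03",((plane(m,cv2.boxPoints(r),.03)-c0)@Rz).round(4))
move_to([.568,.150,.25],-.632+np.pi/2)
move_to([.568,.150,.20],-.632+np.pi/2)
```

```text
lever box in mill frame at z=.03 [[-0.1112 -0.0512]
 [-0.1108  0.049 ]
 [-0.0894  0.0499]
 [-0.0898 -0.0523]]
offset [-0.1213  0.2965  0.0298] angular [0.002 0.014 0.905] t 4.9 q7 1.94
offset [-0.1208  0.2966  0.0798] angular [0.002 0.014 0.905] t 4.9 q7 1.94
```

The lever now lies level, its tip at mill y = +50 mm, so it is shut. Next is the lid.

Call:
drive_tool --deltas '[{"gripper":0,"offset":[-0.121,0.2965,0.01],"angular":[0,0,0.9]},{"gripper":0,"offset":[-0.121,0.2965,0.01],"angular":[0,0,0.9]},{"gripper":0,"offset":[-0.121,0.2965,0.01],"angular":[0,0,0.9]},{"gripper":0,"offset":[-0.121,0.2965,0.01],"angular":[0,0,0.9]},{"gripper":0,"offset":[-0.121,0.2965,0.01],"angular":[0,0,0.9]}]'

```text
t: 5.4
eef_pos: [0.5387, 0.0696, 0.2638]
tool_rot: [0.0, 0.308, 0.951, 0.0]
contact_force: [0.7, 0.2, 0.5]
gripper_width: 0.997
grasp_force: 0.0
```

Run:
```python
from h import *
move_to([.568,.150,.20],-.632+np.pi/2)
```

```text
offset [0.0235 0.0823 0.0639] angular [0.001 0.001 0.007] t 5.4 q7 0.84
```

Call:
drive_tool --deltas '[{"gripper":0,"offset":[0.0235,0.0825,0.02],"angular":[0,0,0.007]},{"gripper":0,"offset":[0.0235,0.0825,0.064],"angular":[0,0,0.007]},{"gripper":0,"offset":[0.0235,0.0825,0.064],"angular":[0,0,0.007]},{"gripper":0,"offset":[0.0235,0.0825,0.064],"angular":[0,0,0.007]}]'

```text
t: 5.8
eef_pos: [0.566, 0.1499, 0.1974]
tool_rot: [-0.002, 0.306, 0.952, -0.001]
contact_force: [0.0, -1.1, -0.5]
gripper_width: 1.003
grasp_force: 0.0
```

Run:
```python
from h import *
m=optics.camera_model("wrist"); im=optics.read_camera("wrist"); cv2.imwrite("pics/w5.png",im)
k=hsv(im,(0,120,120),(8,255,255))|hsv(im,(172,120,120),(180,255,255))
n,_,st,ce=cv2.connectedComponentsWithStats(k)
for s,c in zip(st[1:],ce[1:]):
    if s[4]>8: print(s,c.round(1),plane(m,[c],.019).round(4))
move_to([.568,.150,.097],-.632+np.pi/2)
```

```text
[321 150   7   7  39] [323.7 153.1] [[0.5369 0.173 ]]
offset [1.000e-04 2.400e-03 1.021e-01] angular [-0.003 -0.     0.008] t 5.85 q7 0.76
```

View pics/w5.png

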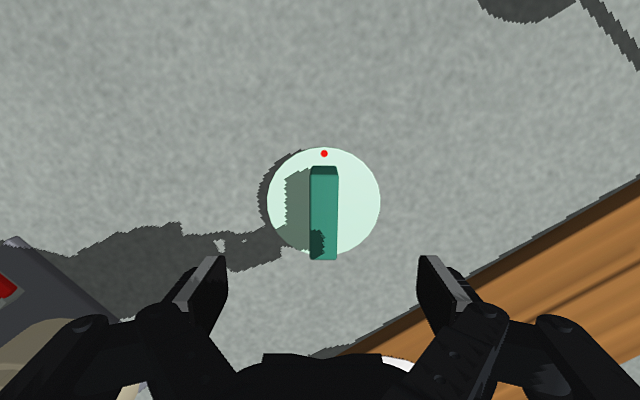

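The bar stands upright in the picture, centred at about (324,213) between the fingers. I'll descend and grip.

Call:
drive_tool --deltas '[{"gripper":0,"offset":[-0.001,0.002,0.05],"angular":[0,0,0.008]},{"gripper":0,"offset":[-0.001,0.002,0.09],"angular":[0,0,0.008]},{"gripper":0,"offset":[-0.001,0.002,0.102],"angular":[0,0,0.008]},{"gripper":0,"offset":[-0.001,0.002,0.102],"angular":[0,0,0.008]}]'

```text
t: 6.25
eef_pos: [0.5689, 0.1482, 0.0977]
tool_rot: [-0.0, 0.312, 0.95, -0.001]
contact_force: [-0.2, 0.4, 0.7]
gripper_width: 1.002
grasp_force: 0.0
```

Call:
drive_tool --deltas '[{"gripper":255,"offset":[0,0,0],"angular":[0,0,0]},{"gripper":255,"offset":[0,0,0],"angular":[0,0,0]},{"gripper":255,"offset":[0,0,0],"angular":[0,0,0]},{"gripper":255,"offset":[0,0,0],"angular":[0,0,0]},{"gripper":255,"offset":[0,0,0],"angular":[0,0,0]}]' --grip_force 70

```text
t: 6.75
eef_pos: [0.5697, 0.1504, 0.0986]
tool_rot: [0.001, 0.31, 0.951, 0.001]
contact_force: [-0.2, 0.3, 4.4]
gripper_width: 0.22
grasp_force: 69.2
```

Call:
drive_tool --deltas '[{"gripper":255,"offset":[0,0,-0.04],"angular":[0,0,0]},{"gripper":255,"offset":[0,0,-0.08],"angular":[0,0,0]},{"gripper":255,"offset":[0,0,-0.12],"angular":[0,0,0]},{"gripper":255,"offset":[0,0,-0.13],"angular":[0,0,0]},{"gripper":255,"offset":[0,0,-0.13],"angular":[0,0,0]}]'

```text
t: 7.25
eef_pos: [0.5698, 0.1505, 0.2292]
tool_rot: [0.001, 0.31, 0.951, 0.001]
contact_force: [-0.3, -0.6, -2.1]
gripper_width: 0.223
grasp_force: 69.2
```

Run:
```python
from h import *
P,r,o=tcp(); m=optics.camera_model("wrist"); im=optics.read_camera("wrist"); cv2.imwrite("pics/w6.png",im)
k=hsv(im,(0,120,120),(8,255,255))|hsv(im,(172,120,120),(180,255,255))
n,_,st,ce=cv2.connectedComponentsWithStats(k)
z=P[2]-.0986+.019
for s,c in zip(st[1:],ce[1:]):
    if s[4]>8: print(s,c.round(1),"tool",r.inv().apply(np.r_[plane(m,[c],z)[0],z]-P).round(4))
g=hsv(im,(70,15,120),(95,255,255)); c=max(cv2.findContours(g,0,2)[0],key=cv2.contourArea); print(cv2.boundingRect(c))
h=cv2.convexHull(c)[:,0]; pts=np.c_[plane(m,h,z),np.full(len(h),z)]; Q=r.inv().apply(pts-P)[:,:2]
Q=Q[np.hypot(*Q.T)>.040]; A=np.c_[2*Q,np.ones(len(Q))]; s=np.linalg.lstsq(A,(Q**2).sum(1),rcond=None)[0]; print("circle",s[:2],np.sqrt(s[2]+s[0]**2+s[1]**2),len(Q))
print(np.abs(Q[:,1]).max(),Q[:,0].max(),Q[:,1].min(),Q[:,1].max())
move_to([.5695,-.1484,.235],.084+np.pi/2)
```

```text
[316 171  12  12 109] [321.7 176.5] tool [0.0403 0.0008 0.0795]
[  0 257  36  44 577] [ 14.8 276.2] tool [-0.0121 -0.157   0.0791]
(232, 165, 181, 130)
circle [0.00044647 0.00090333] 0.04529362156667583 44
0.04613525986027544 0.04573625933127791 -0.04423614202157476 0.04613525986027544
offset [-0.1768 -0.2408 -0.0077] angular [ 0.   -0.   -0.91] t 7.3 q7 0.74
```

View pics/w6.png

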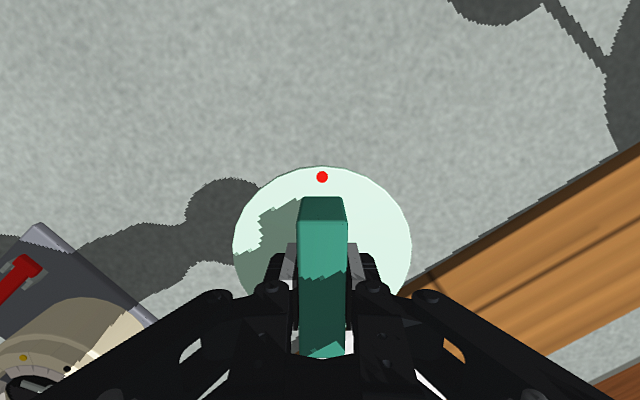

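The lid hangs straight and centred in the grip, its red dot at (322,177). I'll carry it over the mill.

Call:
drive_tool --deltas '[{"gripper":255,"offset":[-0.118,-0.16,0],"angular":[0,0,-0.6]},{"gripper":255,"offset":[-0.118,-0.16,0],"angular":[0,0,-0.6]},{"gripper":255,"offset":[-0.118,-0.16,0],"angular":[0,0,-0.6]},{"gripper":255,"offset":[-0.118,-0.16,0],"angular":[0,0,-0.6]},{"gripper":255,"offset":[-0.118,-0.16,0],"angular":[0,0,-0.6]}]'

```text
t: 7.8
eef_pos: [0.5677, -0.0582, 0.2255]
tool_rot: [-0.002, 0.086, 0.996, -0.003]
contact_force: [0.1, 0.1, -2.4]
gripper_width: 0.223
grasp_force: 69.1
```

Run:
```python
from h import *
move_to([.5695,-.149,.22],.084+np.pi/2)
```

```text
offset [-0.0173 -0.0892  0.006 ] angular [-0.006 -0.005 -0.326] t 7.8 q7 1.52
```

Call:
drive_tool --deltas '[{"gripper":255,"offset":[-0.0165,-0.089,0],"angular":[0,0,-0.31]},{"gripper":255,"offset":[-0.0165,-0.089,0],"angular":[0,0,-0.31]},{"gripper":255,"offset":[-0.0165,-0.089,0],"angular":[0,0,-0.31]},{"gripper":255,"offset":[-0.0165,-0.089,0],"angular":[0,0,-0.31]},{"gripper":255,"offset":[-0.0165,-0.089,0],"angular":[0,0,-0.31]}]'

```text
t: 8.3
eef_pos: [0.5715, -0.1376, 0.226]
tool_rot: [-0.001, -0.042, 0.999, 0.001]
contact_force: [0.4, 0.4, -1.8]
gripper_width: 0.223
grasp_force: 69.3
```

Run:
```python
from h import *
P,r,o=tcp(); print(P); move_to([.5695,-.149,.185],.084+np.pi/2)
m=optics.camera_model("wrist"); im=optics.read_camera("wrist"); cv2.imwrite("pics/w7.png",im)
k=hsv(im,(0,120,120),(8,255,255))|hsv(im,(172,120,120),(180,255,255))
n,_,st,ce=cv2.connectedComponentsWithStats(k)
for s,c in zip(st[1:],ce[1:]):
    if s[4]>8: print(s,c.round(1),[ (z,plane(m,[c],z)[0].round(4)) for z in (.084,P[2]-.0796)])
```

```text
[ 0.57146218 -0.13756188  0.22595842]
offset [ 0.0028 -0.0113  0.041 ] angular [ 0.002 -0.004  0.   ] t 8.3 q7 1.9
[ 238   49  134   31 2709] [308.6  63.9] [(0.084, array([ 0.4765, -0.1528])), (np.float64(0.14635841699471663), array([ 0.4833, -0.1499]))]
[300 131   8   9  55] [303.4 134.7] [(0.084, array([ 0.5188, -0.153 ])), (np.float64(0.14635841699471663), array([ 0.5131, -0.1501]))]
[317 171  11  12 103] [322.  176.5] [(0.084, array([ 0.5451, -0.1388])), (np.float64(0.14635841699471663), array([ 0.5316, -0.1401]))]
[  5 369  21  15  37] [ 12.3 372.1] [(0.084, array([ 0.7271, -0.3745])), (np.float64(0.14635841699471663), array([ 0.6597, -0.3061]))]
[ 28 372   9   9   9] [ 32. 376.] [(0.084, array([ 0.7297, -0.3593])), (np.float64(0.14635841699471663), array([ 0.6616, -0.2954]))]
[  9 385   3   9   9] [  9.7 389. ] [(0.084, array([ 0.7448, -0.3799])), (np.float64(0.14635841699471663), array([ 0.6722, -0.3098]))]
[ 13 384  11  11  11] [ 18. 389.] [(0.084, array([ 0.7443, -0.3731])), (np.float64(0.14635841699471663), array([ 0.6718, -0.305 ]))]
```

View pics/w7.png

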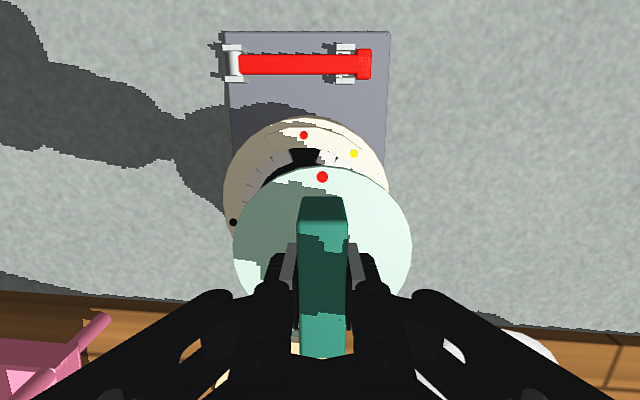

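The lever lies in its catch in the upper part of the picture. The lid's dot (322,177) must shift to line up with the mill's red dot (303,135). The relative offset gives a TCP target of about (0.569, -0.1495).

Call:
drive_tool --deltas '[{"gripper":255,"offset":[0.0035,-0.0117,0],"angular":[0,0,0]},{"gripper":255,"offset":[0.0035,-0.0117,0.02],"angular":[0,0,0]},{"gripper":255,"offset":[0.0035,-0.0117,0.036],"angular":[0,0,0]},{"gripper":255,"offset":[0.0035,-0.0117,0.036],"angular":[0,0,0]},{"gripper":255,"offset":[0.0035,-0.0117,0.036],"angular":[0,0,0]}]'

```text
t: 8.85
eef_pos: [0.5695, -0.151, 0.1917]
tool_rot: [-0.0, -0.042, 0.999, -0.0]
contact_force: [0.4, -0.8, -2.1]
gripper_width: 0.222
grasp_force: 69.4
```

Run:
```python
from h import *
P,r,o=tcp(); print(P); move_to([.569,-.1495,.1686],.084+np.pi/2)
m=optics.camera_model("wrist"); im=optics.read_camera("wrist"); cv2.imwrite("pics/w8.png",im)
k=hsv(im,(0,120,120),(8,255,255))|hsv(im,(172,120,120),(180,255,255))
n,_,st,ce=cv2.connectedComponentsWithStats(k)
for s,c in zip(st[1:],ce[1:]):
    if s[4]>8 and c[1]<250: print(s,c.round(1),[ (z,plane(m,[c],z)[0].round(4)) for z in (.084,P[2]-.0796)])
```

```text
[ 0.56948797 -0.15100409  0.19170925]
offset [0.0003 0.0015 0.0231] angular [-0.    -0.001 -0.   ] t 8.85 q7 1.93
[ 246   44  154   36 3726] [326.4  61.9] [(0.084, array([ 0.4768, -0.1558])), (np.float64(0.1121092547678709), array([ 0.4801, -0.1559]))]
[320 141  10  10  79] [324.5 145.5] [(0.084, array([ 0.5187, -0.1532])), (np.float64(0.1121092547678709), array([ 0.5153, -0.1537]))]
[317 171  11  12 104] [321.9 176.4] [(0.084, array([ 0.536 , -0.1531])), (np.float64(0.1121092547678709), array([ 0.5298, -0.1536]))]
```

Call:
drive_tool --deltas '[{"gripper":255,"offset":[0.001,0.0014,0],"angular":[0,0,0]},{"gripper":255,"offset":[0.001,0.0014,0.006],"angular":[0,0,0]},{"gripper":255,"offset":[0.001,0.0014,0.011],"angular":[0,0,0]},{"gripper":255,"offset":[0.001,0.0014,0.015],"angular":[0,0,0]}]'

```text
t: 9.3
eef_pos: [0.5683, -0.1496, 0.1762]
tool_rot: [-0.0, -0.042, 0.999, 0.0]
contact_force: [0.5, 0.4, -1.7]
gripper_width: 0.22
grasp_force: 69.4
```

No contact, with the underside at about 78 mm, so the lugs are entering the slots.

Call:
drive_tool --deltas '[{"gripper":255,"offset":[0,0,0.004],"angular":[0,0,0]},{"gripper":255,"offset":[0,0,0.007],"angular":[0,0,0]},{"gripper":255,"offset":[0,0,0.008],"angular":[0,0,0]},{"gripper":255,"offset":[0,0,0.008],"angular":[0,0,0]}]'

```text
t: 9.7
eef_pos: [0.5685, -0.1498, 0.1687]
tool_rot: [-0.0, -0.042, 0.999, 0.0]
contact_force: [-1.1, -0.1, -1.1]
gripper_width: 0.223
grasp_force: 69.6
```

Call:
drive_tool --deltas '[{"gripper":255,"offset":[0,0,0.001],"angular":[0,0,0]},{"gripper":255,"offset":[0,0,0.002],"angular":[0,0,0]},{"gripper":255,"offset":[0,0,0.002],"angular":[0,0,0]}]'

```text
t: 10.0
eef_pos: [0.5685, -0.1498, 0.1686]
tool_rot: [0.0, -0.042, 0.999, 0.0]
contact_force: [-8.2, 2.3, 16.9]
gripper_width: 0.219
grasp_force: 72.2
```

Call:
drive_tool --deltas '[{"gripper":255,"offset":[0,0,-0.001],"angular":[0,0,0]},{"gripper":255,"offset":[0,0,-0.001],"angular":[0,0,0.1]},{"gripper":255,"offset":[0,0,-0.001],"angular":[0,0,0.2]},{"gripper":255,"offset":[0,0,-0.001],"angular":[0,0,0.3]},{"gripper":255,"offset":[0,0,-0.001],"angular":[0,0,0.4]}]'

```text
t: 10.5
eef_pos: [0.5694, -0.1496, 0.1686]
tool_rot: [0.001, 0.116, 0.993, 0.0]
contact_force: [-0.1, 0.8, 5.3]
gripper_width: 0.22
grasp_force: 70.4
```

Call:
drive_tool --deltas '[{"gripper":255,"offset":[0,0,0],"angular":[0,0,0.1]},{"gripper":255,"offset":[0,0,0],"angular":[0,0,0.2]},{"gripper":255,"offset":[0,0,0],"angular":[0,0,0.3]},{"gripper":255,"offset":[0,0,0],"angular":[0,0,0.4]},{"gripper":255,"offset":[0,0,0],"angular":[0,0,0.49]}]'

```text
t: 11.0
eef_pos: [0.5694, -0.1496, 0.1687]
tool_rot: [0.001, 0.304, 0.953, 0.0]
contact_force: [-1.5, 1.3, 5.5]
gripper_width: 0.223
grasp_force: 70.4
```

Call:
drive_tool --deltas '[{"gripper":255,"offset":[0,0,0],"angular":[0,0,0]},{"gripper":255,"offset":[0,0,0],"angular":[0,0,0]},{"gripper":255,"offset":[0,0,0],"angular":[0,0,0]}]'

```text
t: 11.3
eef_pos: [0.5695, -0.1496, 0.1687]
tool_rot: [0.001, 0.303, 0.953, 0.0]
contact_force: [-0.8, 1.4, 6.3]
gripper_width: 0.223
grasp_force: 70.5
```

Run:
```python
from h import *
P,r,o=tcp(); y=r.as_matrix()[:,1]; print(P,"tool turn cw",.084+np.pi/2-np.arctan2(y[1],y[0]),o["contact_force"],o["torque"],o["grasp_force"])
m=optics.camera_model("wrist"); im=optics.read_camera("wrist"); cv2.imwrite("pics/w9.png",im)
k=hsv(im,(0,120,120),(8,255,255))|hsv(im,(172,120,120),(180,255,255))|hsv(im,(20,90,150),(32,255,255))
n,_,st,ce=cv2.connectedComponentsWithStats(k); c0=np.array([.5695,-.149])
for s,c in zip(st[1:],ce[1:]):
    if s[4]>8 and c[1]<250:
        for z in(.084,.089):
            v=plane(m,[c],z)[0]-c0; print(c.round(1),z,np.linalg.norm(v).round(4),"cw from -x slot",((.084+np.pi-np.arctan2(v[1],v[0])+np.pi)%(2*np.pi)-np.pi).round(3))
```

```text
[ 0.56945213 -0.14958274  0.16866947] tool turn cw 0.6991719295500589 [-0.7958476   1.38265874  6.28273501] [ 0.1817829   0.29336331 -0.00913635] 70.51822185516357
[223.4  92. ] 0.084 0.0891 cw from -x slot 0.185
[223.4  92. ] 0.089 0.0883 cw from -x slot 0.198
[321.4 150.9] 0.084 0.0512 cw from -x slot 0.705
[321.4 150.9] 0.089 0.0519 cw from -x slot 0.705
[254.4 175.4] 0.084 0.0508 cw from -x slot 0.013
[254.4 175.4] 0.089 0.051 cw from -x slot 0.042
[321.8 176.4] 0.084 0.0388 cw from -x slot 0.712
[321.8 176.4] 0.089 0.0399 cw from -x slot 0.711
```

View pics/w9.png

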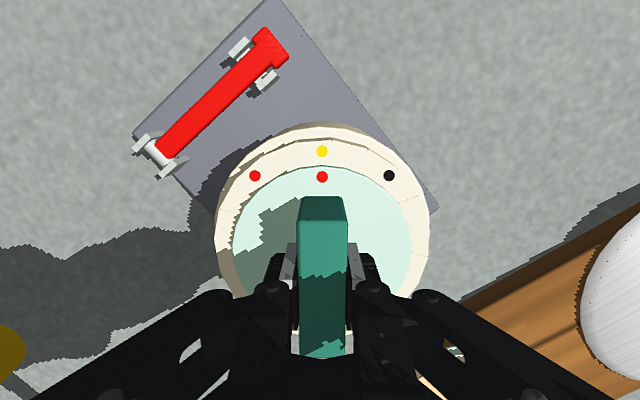

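The lid's red dot (322,176) lines up with the yellow dot (321,151). The lid is seated, at 0.70-0.71 rad, and the lever is in its catch.

```bash
python3 -c "
from station import bot
print(bot.hand_in())"
```

```text
the job is handed in; nothing more can be done
None
```

I shut the lever in its catch, seated the lid and turned it about 0.70 rad clockwise to the yellow dot, and handed the job in at about 11.4 s with the lid still gripped at about 70 N; the hand-in returned no verdict.

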